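# Lock the tube rotator's disc for loading

## Task

The tilted disc of the tube rotator has to be locked before vials are loaded. Turn the disc by its knob until the hole in its ear lines up with the hole in the fixed lug, then take the lock pin out of its block and push it through both holes until its collar sits flat on the ear. Leave the pin there, and do not knock over or shift any of the bottles, glassware and other things around it.

Things in the scene. Friction and masses are not known exactly. Their poses are not given: they have to be found in the camera images.
- lug_hole (a point): Centre of the top mouth of the 14 mm through hole in the fixed lock lug, a round-ended aluminium tongue 40 mm wide, 14 mm thick, on the tube rotator's right side (seen from the robot), below the disc's level. z: the hole's axis, up and out, leaning 30 degrees from vertical to the robot's side; y: level, to the rotor's axis 92 mm off; x: up the slope. 100 mm free below. The rotator stands fast.
- ear_hole (a point): Centre of the top mouth of the 14 mm through hole in the ear, a round-ended aluminium tongue 40 mm wide, 8 mm thick, on the rim of the white disc (152 mm across, tilted 30 degrees to the robot). 92 mm from the rotor's axis. z: rotor's axis, up and out, parallel to the lug's z; y: to the axis. Holes are in line when this point is 12 mm above lug_hole along the lug's z (gap under the ear 4 mm).
- rotor (a joint): Turn of the disc about its tilted axis, rad, growing anticlockwise seen from above (right-handed about the axis up and out). 0 and 6.283 both mean ear hole in line with lug hole. Turns either way between stops at -1.0 and 7.28, stays where it is left (drag 0.1 N m, about 1.7 N at the knob).
- knob_grip (a point): Point to grip on the black turning knob: a round stud 18 mm across, 44 mm tall, square to the disc, 60 mm from the rotor's axis, opposite the ear. The point is on the stud's axis, 29 mm above the disc's face (28 above the ear's top face). z: rotor's axis, up and out. Near it only the centre nut (60 mm off, 12 mm tall) and capped vials (17 mm tall, 44 mm from the rotor's axis, 45 mm or more off).
- pin_center (a point): Middle of the loose lock pin, 57 mm above its tip; z from tip to handle. 113 mm long: steel shank 12 mm across, 58 mm long, its last 14 mm tapering to a 5 mm nose; steel collar 30 mm across, 6 mm thick; black round handle 24 mm across, from 64 to 113 mm above the tip. About 0.14 kg. Starts upright in the pin block, collar on the block's top.
- pin_collar (a point): Centre of the underside of the lock pin's collar, 58 mm above the tip. With the pin fully home this point lies on ear_hole.
- pin_tip (a point): Tip of the lock pin, on its axis; z runs from tip to handle.
- socket (a point): Mouth of the upright 14.5 mm hole that holds the pin, in the top of the grey plastic pin block (120 x 60 x 64 mm, does not move), 64 mm above the bench, left or right of the rotator. z up; x runs along the block from the pin to a T-handled key 72 mm away, 108 mm tall above the bench, which stays there.
- wash_bottle_0: bystander: squeeze wash bottle with a red nozzle, 78 mm across, 199 mm tall; origin at the centre of its underside, z up
- salt_vial: bystander: glass vial with a white screw cap, 51 mm across, 97 mm tall; origin at the centre of its underside, z up
- reagent_3: bystander: small white reagent bottle with a ribbed white cap, 46 mm across, 90 mm tall; origin at the centre of its underside, z up
- erlenmeyer_0: bystander: conical glass flask, 104 mm across, 176 mm tall; origin at the centre of its underside, z up
- petri_dish_1: bystander: closed petri dish, 92 mm across, 15 mm tall; origin at the centre of its underside, z up
- label_roll: bystander: roll of paper labels, 68 x 97 x 34 mm, lying flat; origin at the centre of its underside, z up

How it is judged:
By the outcome, as a careful person would: the job done as asked, in the order asked, and still so for the second after the job is handed in, with the robot touching nothing.
It also fails if it takes over 70 s, if anything falls off the work surface, if the arm or the gripper's body presses on something with over 40 N, if the wrist force passes 120 N, or if a joint passes its speed limit or range.

## Robot

A 7-joint arm with a two-finger parallel gripper is mounted at the origin on a cart in front of the work surface, level with it; the furniture and walls round the work are solid. World frame = base frame: x ahead of the robot, y to its left, z up, the work surface at z = 0. Lengths are in m, angles in rad, forces in N, time in s.
With the tool pointing down it reaches from about 0.4 to 0.85 m from the base axis. Payload 4.5 kg.
Tool frame: the origin (TCP) lies on the centre line of the jaws, within the pads' length; the fingertips stand r.tips_ahead ahead of it and the grasp point (between the pads) is the TCP (r.tips_ahead is the distance from the TCP to the fingertips, in m); z points along the fingers, y is the direction in which the jaws open and shut (so a half turn about z gives the same grasp; the last joint's range is limited). The gripper opens to 88 mm and grips with 3 to 60 N. Pads are 18 mm wide; open, the fingers measure 123 mm over their backs; the gripper's body (75 mm by 187 mm) begins 45 mm behind the grasp point.
Start: joints at [-1.247, 0.689, -0.195, 1.565, 0.157, 0.902, -0.215], TCP at [0.179, 0.599, 0.258] pointing down, gripper open.
Joint ranges: [-3.01, 3.01], [-0.46, 2.08], [-1.47, 1.51], [0.13, 2.56], [-1, 4.14], [0.04, 2.09], [-2.66, 2.66]. Speed limits (rad/s): [2.57, 2.57, 3.14, 3.14, 3.14, 3.14, 3.14].

## Interface

Orientations are given as a unit quaternion [x, y, z, w].
In Python, from plant import r gives the robot as it stands.
- The arm moves only by the shell command python3 -m inch 'ROWS' [FORCE]. ROWS is JSON, a list of rows, each a list of 5 numbers: the shift along the world's x, y, z in units of 25 mm (1.0 is 25 mm), then the turn about the world's z in units of 6 degrees (1.0 is 6 degrees), then the finger opening in mm, from 0 to 88.1. A call has 1 to 5 rows; each row shifts and turns the commanded pose from where the row before left it; what a row does not reach is not made up. A row lasts 1/10 s, in which the tool goes at most 50 mm and 8.59 degrees, less where a joint would pass 70% of its speed; a pose out of reach is approached as far as the arm can. A call is refused whole if a number of a shift passes 1 or a number of a turn 1, either way. A call with a gripper value outside its range is refused whole. The fingers move at their own pace and stop on an object; FORCE is the grip in N (left out, the last holds). Time passes only in rows, so rows that do not move let the fingers close. It gives the time, the measured TCP pose, the force and the opening at its end, in the units of the state.
- r.get_state(): the state, without advancing time (a new reading comes with each control period).
- r.snapshot(name): name is "scene" or "top"; returns a dict with "pixels" (480x640x3 uint8, red, green, blue), "range_z" (480x640 float32, m along the optical axis (not along the pixel's ray), 0 where there is no reading), "K" (3x3 intrinsics, pixels), "k1" (the pictures are not rectified: a ray, as slopes to the right and down, at radius r is drawn at 1 + k1 r^2 times it, then the intrinsics apply), "position" and "attitude" of the camera in the world. Camera axes: x right, y up, looking along -z (the intrinsics and any distortion apply to the point x, -y, -z); pixel columns grow to the right and rows downward; lengths in m; the calibration is good to about 2 mm. A picture is of the moment at which its call begins.
- r.finish_job(): hands the job in, once; it reports no verdict.
The state is a dict: "clock": time; "q": joint angles; "qd": joint speeds; "joint_torque": joint torques, N m; "tool_pos": TCP position; "eef_rot": TCP orientation; "contact_force": force on the tool from outside, world axes, zero at the start; "moment": the same for the moment, N m; "opening": opening from 0.0 (shut) to 1.0 (fully open).
Only numpy, scipy, OpenCV 4.12 (cv2) and the standard library are available. Lean on these libraries where they do the work, as an engineer would, in place of code of your own. Each camera call takes 0.05 s, during which the arm holds its last target. There are 200 camera calls.

## Working session

There is one attempt and no reset: what is moved stays moved. The work goes in short steps, Python scripts to look and compute and a shell command to move; the robot and the scene stay as the last step left them, time stands still between calls to the robot, and variables do not carry over. Pictures are saved under pics/ and viewed, about 8 in all and at most 12, crops included, and the job is handed in when it is done.

```bash
mkdir -p pics; ls; cat > h.py <<'E'
import numpy as np, cv2
from plant import r
from scipy.spatial.transform import Rotation as R
def pts(s):
    K,k1=s["K"],s["k1"]; h,w=s["range_z"].shape
    v,u=np.mgrid[0:h,0:w].astype(float)
    return back(s,u,v,s["range_z"])
def rays(s,u,v):
    K,k1=s["K"],s["k1"]
    xd=(u-K[0,2])/K[0,0]; yd=(v-K[1,2])/K[1,1]
    x,y=xd.copy()*1.,yd.copy()*1.
    for _ in range(20):
        f=1+k1*(x*x+y*y); x,y=xd/f,yd/f
    return x,y
def rot(s):
    a=np.array(s["attitude"],float)
    return R.from_quat(a).as_matrix() if a.size==4 else a.reshape(3,3)
def back(s,u,v,z):
    u=np.asarray(u,float);v=np.asarray(v,float)
    x,y=rays(s,u,v)
    c=np.stack([x*z,-y*z,-z*np.ones_like(x)],-1)
    return c@rot(s).T+np.array(s["position"])
def onplane(s,u,v,n,d):
    "ray hit with plane n.p=d"
    p=np.array(s["position"]); q=back(s,u,v,1.0)-p
    return p+q*((d-p@n)/(q@n))[...,None]
def proj(s,p):
    c=(np.asarray(p,float)-np.array(s["position"]))@rot(s)
    x=c[...,0]/-c[...,2]; y=-c[...,1]/-c[...,2]
    f=1+s["k1"]*(x*x+y*y); K=s["K"]
    return np.stack([K[0,0]*x*f+K[0,2],K[1,1]*y*f+K[1,2]],-1)
E
python3 - <<'E'
from h import *
for n in("scene","top"):
    s=r.snapshot(n); cv2.imwrite(f"pics/{n}0.png",s["pixels"][:,:,::-1])
    np.savez(f"{n}0.npz",**s); print(n,s["K"],s["k1"],s["position"],s["attitude"],rot(s)[:,2])
st=r.get_state();print(st,r.tips_ahead)
E
```

```text
pics
scene [[594.74792527   0.         323.32491496]
 [  0.         594.74792527 241.57255981]
 [  0.           0.           1.        ]] -0.07492583376858933 [-0.82618913  0.86096169  0.84641858] [-0.25785951  0.48366747  0.73575408 -0.39779415] [-0.76424256  0.50657062  0.3991485 ]
top [[478.79898647   0.         317.59601985]
 [  0.         478.79898647 238.15312364]
 [  0.           0.           1.        ]] -0.002984553105069291 [ 0.26958855 -0.02464385  1.37682099] [ 0.0716466  -0.07212302 -0.68867288  0.71790995] [-0.20223781 -0.00353327  0.97933007]
{'clock': 0.1, 'q': array([-1.24717199,  0.68991579, -0.19451204,  1.56622277,  0.15729303,
        0.90249403, -0.21510003]), 'qd': array([ 0.00019042, -0.00260635,  0.00065182, -0.00319025,  0.00239179,
       -0.0008447 ,  0.00056795]), 'joint_torque': array([-3.36335957e-03, -5.28495669e+01, -1.27158534e+00, -1.53837240e+01,
       -5.25798183e-02,  1.97923255e-03,  5.27826376e-05]), 'tool_pos': array([0.17850521, 0.59841408, 0.25698481]), 'eef_rot': array([ 1.44373989e-01,  9.89522850e-01, -8.23026773e-04, -6.09405727e-05]), 'contact_force': array([0.56436232, 0.76040373, 0.52800532]), 'moment': array([-0.00564623,  0.01710559,  0.03479905]), 'opening': 0.9977537878876964} 0.019
```

View pics/scene0.png

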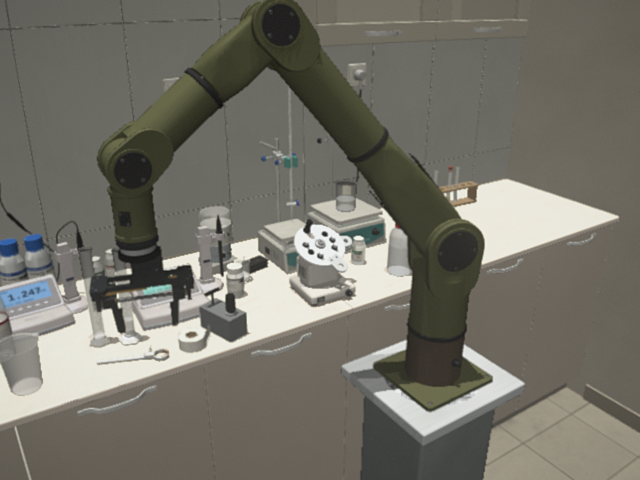

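View pics/top0.png

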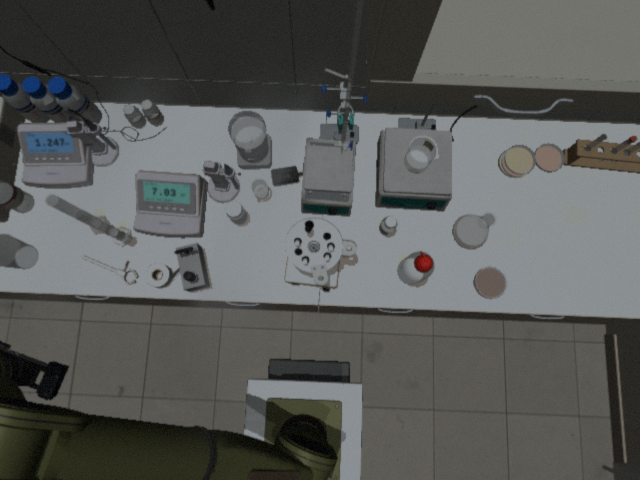

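```bash
python3 - <<'E'
from h import *
a=np.load("top0.npz");b=np.load("scene0.npz")
c1=cv2.resize(a["pixels"][205:295,270:370],(400,360),interpolation=cv2.INTER_CUBIC)
c2=cv2.resize(a["pixels"][225:300,140:223],(398,360),interpolation=cv2.INTER_CUBIC)
c3=cv2.resize(b["pixels"][210:310,190:365],(798,456)[:2],interpolation=cv2.INTER_CUBIC)
c3=cv2.resize(c3,(420,240))
im=np.zeros((600,800,3),np.uint8); im[:360,:400]=c1; im[:360,400:798]=c2; im[360:,:420]=c3
c4=cv2.resize(b["pixels"][280:350,160:260],(343,240),interpolation=cv2.INTER_CUBIC); im[360:,430:773]=c4
cv2.imwrite("pics/crop1.png",im[:,:,::-1])
P=pts(a)
for u,v in [(348,248),(348,262),(321,270),(309,226),(313,247),(300,240),(330,235),(295,255),(338,258),(190,262),(187,252),(194,276),(180,255),(204,283),(190,292),(161,275)]: print(u,v,P[v,u].round(4))
E
```

```text
348 248 [ 0.5281 -0.1097  0.001 ]
348 262 [ 0.4864 -0.1107  0.0031]
321 270 [ 0.444  -0.0327  0.1172]
309 226 [0.539  0.0022 0.217 ]
313 247 [ 0.4961 -0.0094  0.1653]
300 240 [0.5148 0.0253 0.1565]
330 235 [ 0.5291 -0.052   0.167 ]
295 255 [0.4792 0.0376 0.1301]
338 258 [ 0.4743 -0.0757  0.1401]
190 262 [0.4585 0.3302 0.0642]
187 252 [0.4836 0.3368 0.0797]
194 276 [0.4161 0.3065 0.0991]
180 255 [0.4769 0.3597 0.0643]
204 283 [0.4016 0.2853 0.0684]
190 292 [ 0.3811  0.3395 -0.0006]
161 275 [0.4263 0.4272 0.001 ]
```

View pics/crop1.png

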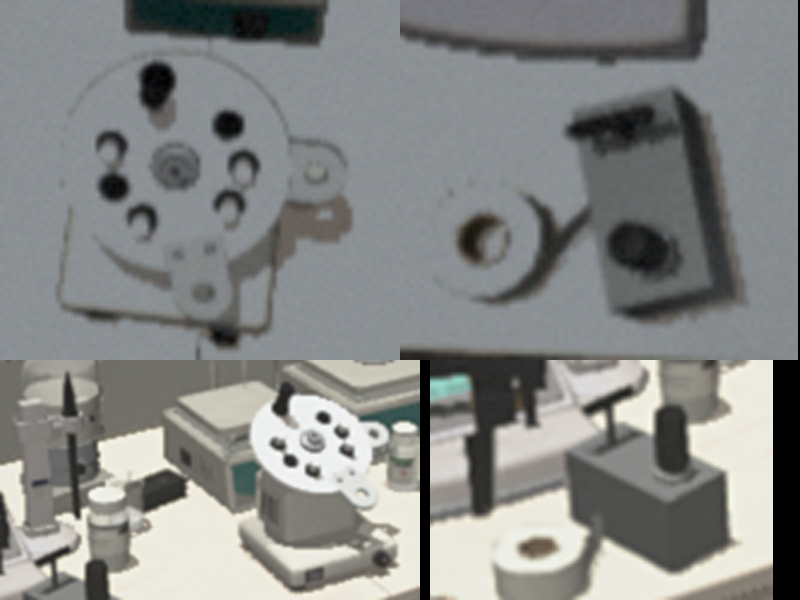

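```bash
python3 - <<'E'
from h import *
for nm in("top","scene"):
    a=np.load(nm+"0.npz");P=pts(a);z=a["range_z"]
    m=(P[...,0]>.40)&(P[...,0]<.60)&(abs(P[...,1]+.01)<.085)&(P[...,2]>.10)&(P[...,2]<.22)&(a["pixels"].min(-1)>120)
    Q=P[m]; print(nm,len(Q))
    c=np.array([.496,-.0094,.160]); n=np.array([-.5,0,.866])
    for k in range(10):
        d=(Q-c)@n; i=abs(d)<(.008 if k<5 else .004)
        c2=Q[i].mean(0); U,S,V=np.linalg.svd(Q[i]-c2); n=V[2]*np.sign(V[2][2]); c=c2
    d=(Q-c)@n; print(i.sum(),"n",n.round(4),"tilt",np.degrees(np.arccos(n[2])),"az",np.degrees(np.arctan2(n[1],n[0])),"d",n@c, "rms",d[i].std())
    # ellipse of the disc: points in the plane, bounding circle
    if nm=="top": uv=[(313.75,246.75),(320.75,278.2),(349,248.2),(309,224.5)]
    else: uv=[]
    ex=np.cross([0,1,0],n);ex/=np.linalg.norm(ex);ey=np.cross(n,ex)
    pl=np.stack([(Q[i]-c)@ex,(Q[i]-c)@ey],-1).astype(np.float32)
    cc,rad=cv2.minEnclosingCircle(pl); print("circle centre",(c+ex*cc[0]+ey*cc[1]).round(4),rad)
    for u,v in uv: print(u,v,onplane(a,np.array(u),np.array(v),n,n@c).round(4))
# pin top, T key
a=np.load("top0.npz");P=pts(a);b=a["pixels"]
m=(P[...,0]>.37)&(P[...,0]<.53)&(P[...,1]>.26)&(P[...,1]<.40)
for lo,hi in((.06,.068),(.09,.16)):
    q=P[m&(P[...,2]>lo)&(P[...,2]<hi)]; print(len(q),q.min(0).round(4),q.max(0).round(4)); 
    if lo<.07: print(cv2.minAreaRect(q[:,:2].astype(np.float32)*1000), np.median(q[:,2]))
    else: print(q.round(3).tolist())
m2=(P[...,0]>.40)&(P[...,0]<.62)&(abs(P[...,1]+.01)<.09)&(P[...,2]>.19);print("knob",P[m2].round(3).tolist())
b=np.load("scene0.npz");P=pts(b)
m=(P[...,0]>.37)&(P[...,0]<.53)&(P[...,1]>.26)&(P[...,1]<.40)
q=P[m&(P[...,2]>.075)];print("scene",len(q),q[::3].round(3).tolist())
E
```

```text
top 2014
1724 n [-0.4933  0.0345  0.8692] tilt 29.634116376494564 az 176.00451642603613 d -0.11830805482883718 rms 0.0018889039915302728
circle centre [ 0.4907 -0.0151  0.1429] 0.0901460275053978
313.75 246.75 [ 0.5    -0.0111  0.1481]
320.75 278.2 [ 0.4236 -0.0329  0.1056]
349 248.2 [ 0.4994 -0.103   0.1514]
309 224.5 [0.5522 0.0033 0.1771]
scene 1570
1096 n [-0.4949  0.0345  0.8683] tilt 29.739199684198287 az 176.0097880461255 d -0.12168396349279026 rms 0.00208278411704789
circle centre [ 0.4902 -0.0109  0.1397] 0.09124334156513214
651 [0.3833 0.2861 0.06  ] [0.5128 0.3732 0.068 ]
((447.1655578613281, 330.1659851074219), (120.68183135986328, 61.40386962890625), 16.592144012451172) 0.06373088098490598
163 [0.4022 0.3065 0.0912] [0.4943 0.3642 0.1239]
[[0.493, 0.325, 0.106], [0.494, 0.323, 0.104], [0.494, 0.322, 0.101], [0.491, 0.338, 0.1], [0.49, 0.333, 0.107], [0.49, 0.331, 0.106], [0.49, 0.328, 0.105], [0.49, 0.324, 0.109], [0.491, 0.323, 0.104], [0.49, 0.319, 0.109], [0.491, 0.318, 0.102], [0.487, 0.347, 0.105], [0.487, 0.345, 0.103], [0.487, 0.341, 0.105], [0.487, 0.338, 0.106],
[... 6144 characters left out ...]
.415, 0.338, 0.101], [0.405, 0.331, 0.103], [0.407, 0.322, 0.1], [0.42, 0.336, 0.095], [0.411, 0.331, 0.098], [0.409, 0.324, 0.096], [0.409, 0.316, 0.094], [0.414, 0.333, 0.094], [0.412, 0.326, 0.093], [0.408, 0.319, 0.093], [0.422, 0.332, 0.087], [0.413, 0.328, 0.09], [0.403, 0.324, 0.093], [0.412, 0.312, 0.085], [0.408, 0.336, 0.092], [0.402, 0.33, 0.093], [0.409, 0.319, 0.086], [0.414, 0.336, 0.086], [0.41, 0.33, 0.086], [0.407, 0.323, 0.085], [0.411, 0.313, 0.08], [0.411, 0.332, 0.083], [0.405, 0.327, 0.084], [0.41, 0.316, 0.079], [0.411, 0.335, 0.081], [0.401, 0.332, 0.085], [0.408, 0.32, 0.078], [0.417, 0.333, 0.075], [0.409, 0.328, 0.077], [0.404, 0.322, 0.078], [0.401, 0.324, 0.077]]
```

```bash
python3 -m inch '[[0,0,1,1,40],[0,-1,1,1,40],[0,-1,0,0.1,40],[0,-1,0,0,40],[0,-1,0,0,40]]' 20
python3 -m inch '[[0.5,-1,0,0,40],[0.5,-1,0,0,40],[0.5,-1,0,0,40],[0.5,-1,0,0,40],[0.5,-1,0,0,40]]'
python3 -m inch '[[0.5,-1,0,0,40],[0.5,-1,0,0,40],[0.5,-1,0,0,40],[0.5,-1,0,0,40],[0.5,-1,0,0,40]]'
python3 - <<'E'
from h import *
ds=[]
for nm in("top","scene"):
    a=np.load(nm+"0.npz");P=pts(a)
    n=np.array([-.4988,.0349,.866]); c=np.array([.5025,-.0109,.150])
    ey=np.array([.0698,.9976,0]); ex=np.cross(ey,n)
    Q=P-c; h=Q@n; rr=np.hypot(Q@ex,Q@ey)
    m=(rr<.072)&(abs(h)<.012)&(a["pixels"].min(-1)>170)
    hist,e=np.histogram(h[m],bins=24,range=(-.012,.012)); print(nm,m.sum(),hist)
    # fit on ring 56..73 (outside vials)
    m2=(rr>.055)&(rr<.073)&(abs(h)<.008)&(a["pixels"].min(-1)>130)
    q=P[m2]; A=np.c_[q,np.ones(len(q))]; c0=q.mean(0); V=np.linalg.svd(q-c0)[2][2]; V*=np.sign(V[2]); print("ring",m2.sum(),V.round(4),np.degrees(np.arccos(V[2])),"az",np.degrees(np.arctan2(V[1],V[0])),"h",np.median(h[m2]))
    mm=(rr<.1)&(abs(h)<.006)&(a["pixels"].min(-1)>130)
    q=Q[mm&(rr>.06)&(rr<.09)&~((Q@ex<-.05)&(Q@ey<.0))]
    # rim extent by direction
    t=np.arctan2(q@ey,q@ex); g=np.hypot(q@ey,q@ex)
    E=[];
    for k in np.arange(-np.pi,np.pi,.1):
        s=(abs(t-k)<.05)
        if s.sum()>3: E.append([g[s].max()*np.cos(k),g[s].max()*np.sin(k)])
    E=np.array(E); S=np.linalg.lstsq(np.c_[2*E,np.ones(len(E))],(E**2).sum(1),rcond=None)[0]; print("rim centre off ex,ey",S[:2].round(4),"R",np.sqrt(S[2]+S[0]**2+S[1]**2))
    if nm=="top":
        for u,v,k in[(349,248.2,-.013),(320.75,278.2,-.001),(313.75,246.75,.012),(309,224.5,.044)]:
            p=onplane(a,np.array(u),np.array(v),n,n@c+k)-c; print(k,(p@ex).round(4),(p@ey).round(4))
E
```

```text
clock: 0.6
tool_pos: [0.1786, 0.4977, 0.3076]
eef_rot: [0.035, 0.999, -0.0, -0.0]
contact_force: [-0.1, 1.3, 0.2]
opening: 0.571
clock: 1.1
tool_pos: [0.2414, 0.3727, 0.3075]
eef_rot: [0.035, 0.999, -0.0, -0.0]
contact_force: [0.8, 0.2, 0.3]
opening: 0.45
clock: 1.6
tool_pos: [0.3038, 0.2477, 0.3076]
eef_rot: [0.035, 0.999, -0.0, -0.0]
contact_force: [0.8, 0.3, -0.2]
opening: 0.453
top 0 [0 0 0 0 0 0 0 0 0 0 0 0 0 0 0 0 0 0 0 0 0 0 0 0]
ring 830 [-0.495   0.035   0.8682] 29.750439298119403 az 175.95338916796138 h -0.00046515074902335756
rim centre off ex,ey [0.0002 0.0011] R 0.07387710282725107
-0.013 -0.0008 -0.0927
-0.001 -0.0896 -0.0275
0.012 0.0013 -0.0007
0.044 0.0693 0.0158
scene 1048 [  3   4   8  24  40  58  90 117 126 138 105  95  69  62  45  20  14   8
   3   5   3   2   4   5]
ring 555 [-0.4894  0.0361  0.8713] 29.390748471973282 az 175.77587019370893 h -0.0027021595548304546
rim centre off ex,ey [-0.0017  0.0045] R 0.07548121456389961
```

```bash
python3 -m inch '[[0.9,-1,0,0,30],[0.9,-1,0,0,30],[0.9,-1,0,0,30],[0.9,-1,0,0,30],[0.9,-1,0,0,30]]'
python3 -m inch '[[0.98,-0.95,0,0,30],[0.98,-0.95,0,0,30],[0.98,-0.95,0,0,30],[0.98,-0.95,0,0,30],[0.98,-0.95,0,0,30]]'
python3 -m inch '[[0,0,-0.7,0,30],[0,0,-0.7,0,30],[0,0,0,0,30],[0,0,0,0,30]]'
python3 - <<'E'
from h import *
b=r.snapshot("scene"); a=r.snapshot("top")
im=np.zeros((480,760,3),np.uint8)
im[:,:380]=cv2.resize(a["pixels"][180:300,265:360],(380,480),interpolation=cv2.INTER_CUBIC)
im[:,380:]=cv2.resize(b["pixels"][185:305,270:365],(380,480),interpolation=cv2.INTER_CUBIC)
cv2.imwrite("pics/knob1.png",im[:,:,::-1])
g=np.array([.539,.0041,.2028]);print(proj(b,g),proj(a,g))
E
```

```text
clock: 2.1
tool_pos: [0.4167, 0.1227, 0.3076]
eef_rot: [0.035, 0.999, -0.0, -0.0]
contact_force: [-0.4, 0.5, -0.5]
opening: 0.341
clock: 2.6
tool_pos: [0.5392, 0.004, 0.3074]
eef_rot: [0.035, 0.999, 0.0, -0.0]
contact_force: [0.7, 0.7, 0.2]
opening: 0.339
clock: 3.0
tool_pos: [0.5383, 0.0053, 0.2727]
eef_rot: [0.035, 0.999, 0.0, -0.0]
contact_force: [0.2, 0.3, -0.1]
opening: 0.335
[309.70096658 223.30866659] [308.30107177 227.26084683]
```

View pics/knob1.png

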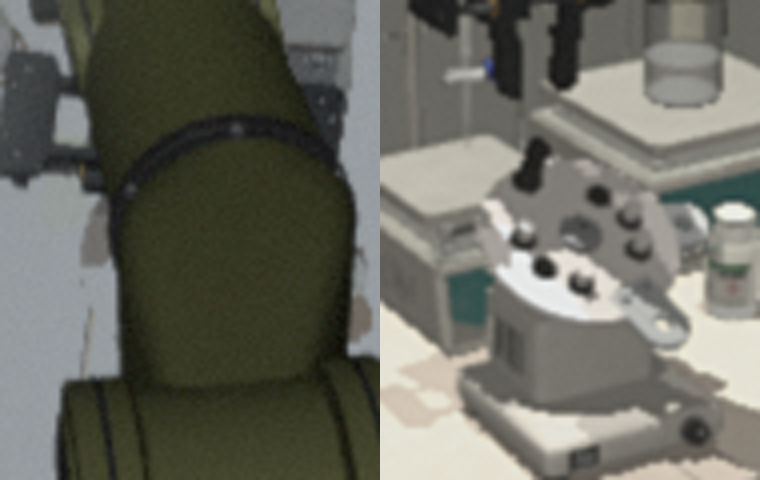

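```bash
python3 -m inch '[[0,-0.05,-0.7,0,30],[0,0,-0.7,0,30],[0,0,-0.7,0,30],[0,0,-0.7,0,30],[0,0,0,0,30]]'
python3 -m inch '[[0,0,0,0,10],[0,0,0,0,10],[0,0,0,0,10],[0,0,0,0,10],[0,0,0,0,10]]' 12
python3 - <<'E'
import numpy as np
n=np.array([-.4988,.0349,.866]); c=np.array([.5027,-.011,.149]); ey=np.array([.0698,.9976,0]); ex=np.cross(ey,n)
p0=None
for t in np.linspace(-1.273,0,9):
    p=c+.029*n+.06*(np.cos(t)*ey-np.sin(t)*ex)
    print(round(t,3),p.round(4), None if p0 is None else ((p-p0)/.025).round(3)); p0=p
E
```

```text
clock: 3.6
tool_pos: [0.5377, 0.0041, 0.2018]
eef_rot: [0.035, 0.999, -0.0, -0.001]
contact_force: [-0.4, 0.4, -0.3]
opening: 0.338
clock: 4.1
tool_pos: [0.5396, 0.0044, 0.204]
eef_rot: [0.035, 0.999, 0.0, 0.001]
contact_force: [1.0, 1.3, 6.6]
opening: 0.191
-1.273 [0.539  0.0041 0.2028] None
-1.114 [0.5366 0.0132 0.201 ] [-0.097  0.362 -0.07 ]
-0.955 [0.533  0.0216 0.1986] [-0.146  0.339 -0.098]
-0.796 [0.5282 0.0293 0.1955] [-0.191  0.307 -0.122]
-0.636 [0.5224 0.036  0.1919] [-0.231  0.267 -0.144]
-0.477 [0.5158 0.0415 0.1879] [-0.266  0.221 -0.162]
-0.318 [0.5084 0.0457 0.1835] [-0.294  0.169 -0.176]
-0.159 [0.5006 0.0485 0.1789] [-0.314  0.112 -0.185]
0.0 [0.4924 0.0499 0.1741] [-0.326  0.053 -0.19 ]
```

```bash
python3 -m inch '[[-0.1,0.36,-0.07,0,10],[-0.15,0.34,-0.1,0,10],[-0.19,0.31,-0.12,0,10],[-0.23,0.27,-0.14,0,10],[-0.27,0.22,-0.16,0,10]]'
python3 -m inch '[[-0.29,0.17,-0.18,0,10],[-0.31,0.11,-0.19,0,10],[-0.33,0.05,-0.19,0,10],[0,0,0,0,10],[0,0,0,0,10]]'
python3 - <<'E'
from h import *
b=r.snapshot("scene"); a=r.snapshot("top")
np.savez("scene1.npz",**b);np.savez("top1.npz",**a)
im=np.zeros((480,760,3),np.uint8)
im[:,:380]=cv2.resize(a["pixels"][180:300,285:380],(380,480),interpolation=cv2.INTER_CUBIC)
im[:,380:]=cv2.resize(b["pixels"][190:310,290:385],(380,480),interpolation=cv2.INTER_CUBIC)
cv2.imwrite("pics/knob2.png",im[:,:,::-1])
n=np.array([-.4988,.0349,.866]); c=np.array([.5027,-.011,.149]); ey=np.array([.0698,.9976,0])
print(proj(b,c-.001*n-.092*ey),proj(b,c-.013*n-.092*ey))
E
```

```text
clock: 4.6
tool_pos: [0.5157, 0.0398, 0.1888]
eef_rot: [0.036, 0.999, -0.001, 0.001]
contact_force: [0.0, -3.7, 3.5]
opening: 0.185
clock: 5.1
tool_pos: [0.4917, 0.0507, 0.1742]
eef_rot: [0.034, 0.999, 0.0, -0.0]
contact_force: [-2.7, 4.4, 3.7]
opening: 0.173
[347.56371362 237.554127  ] [346.4440346  240.04584931]
```

View pics/knob2.png

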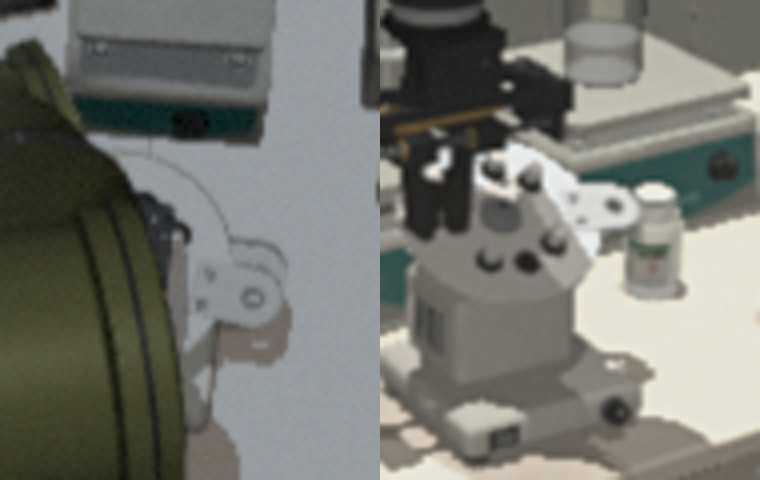

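```bash
cat >> h.py <<'E'
n=np.array([-.4988,.0349,.866]); c=np.array([.5027,-.011,.149]); ey=np.array([.0698,.9976,0]); ex=np.cross(ey,n)
def ear(s,u,v,k=-.001):
    p=onplane(s,np.array(u),np.array(v),n,n@c+k)-c
    return (p@ex).round(4),(p@ey).round(4)
E
python3 - <<'E'
from h import *
a=np.load("top1.npz");b=np.load("scene1.npz")
print(ear(a,348.25,254.5),ear(b,348.25,241.75)); print(proj(a,c-.001*n-.092*ey))
# refined hole centroid in top: dark pixels near
for s,(u,v) in((a,(348,254)),(b,(348,242))):
    print(s["pixels"][v-5:v+6,u-6:u+7].mean(-1).astype(int))
E
```

```text
(np.float64(-0.0142), np.float64(-0.0922)) (np.float64(-0.0151), np.float64(-0.0866))
[348.81732567 249.41382406]
[[144 147 147 147 145 145 146 144 146 146 137 129 133]
 [142 146 145 146 146 143 144 146 146 145 145 138 117]
 [143 143 145 141 132 134 131 135 142 144 147 143 128]
 [142 144 145 136 113 106 102 116 132 141 146 143 141]
 [143 146 141 124 101 111 114 116 111 137 143 144 142]
 [145 146 141 114 109 128 140 135 106 133 146 144 144]
 [144 144 143 122 112 117 120 125 108 133 142 145 143]
 [142 146 145 135 115 104 105 108 124 143 145 141 140]
 [144 144 143 143 134 129 127 133 143 146 146 143 131]
 [144 145 144 143 140 142 143 141 143 141 142 132 116]
 [140 142 141 142 145 146 146 141 144 145 134 120 109]]
[[220 220 222 223 222 224 218 205 200 179 120 130 201]
 [218 218 218 220 219 215 216 219 223 210 171 150 203]
 [215 215 216 214 197 174 174 192 212 217 203 173 167]
 [213 213 213 202 160 117 113 140 181 213 216 199 162]
 [214 215 216 203 156 101  86 103 152 206 218 213 184]
 [217 217 218 214 190 145 118 122 163 207 219 212 190]
 [216 217 216 217 213 198 181 176 199 215 218 213 188]
 [211 214 214 216 217 217 212 212 217 219 219 204 171]
 [209 217 217 218 219 219 217 215 216 213 199 168 147]
 [212 212 212 204 197 193 186 185 182 166 141 122 126]
 [211 205 191 155 138 132 124 121 122 119 105 107 122]]
```

```bash
python3 -m inch '[[0,0,0,0,28],[0,0,0,0,28],[0.34,-0.08,0.18,0,28],[0,0,0,0,28]]' 40
python3 -m inch '[[0,0,0,0,10],[0,0,0,0,10],[0,0,0,0,10],[0,0,0,0,10]]' 40
python3 -m inch '[[-0.17,0.03,-0.09,0,10],[-0.17,0.03,-0.1,0,10],[0,0,0,0,10],[0,0,0,0,10]]' 40
cat > chk.py <<'E'
from h import *
import sys
a=r.snapshot("top");b=r.snapshot("scene");np.savez("top1.npz",**a);np.savez("scene1.npz",**b)
for s,uv in((a,proj(a,c-.001*n-.092*ey)),(b,proj(b,c-.001*n-.092*ey))):
    u,v=np.round(uv).astype(int)
    print(uv.round(1),"from row",v-9,"col",u-6);print(s["pixels"][v-9:v+9,u-6:u+8].mean(-1).astype(int))
E
python3 chk.py
```

```text
clock: 5.6
tool_pos: [0.5024, 0.0467, 0.1791]
eef_rot: [0.036, 0.999, -0.0, 0.001]
contact_force: [0.2, -0.0, -0.1]
opening: 0.318
clock: 6.0
tool_pos: [0.5014, 0.05, 0.1787]
eef_rot: [0.034, 0.999, 0.002, 0.001]
contact_force: [0.7, 5.6, -1.2]
opening: 0.191
clock: 6.4
tool_pos: [0.4948, 0.051, 0.175]
eef_rot: [0.034, 0.999, 0.002, 0.004]
contact_force: [4.3, 4.2, 4.7]
opening: 0.185
[348.8 249.4] from row 240 col 343
[[115 114 118 112 111 114 115 126 128 136 146 153 154 155]
 [127 133 131 128 120 122 125 122 115 112 125 137 152 156]
 [127 130 121 131 135 132 134 137 134 120 112 112 143 154]
 [140 130 119 126 132 128 124 130 129 129 126 109 125 151]
 [143 140 143 145 146 143 139 138 128 127 126 119 117 141]
 [142 146 145 146 144 147 146 143 144 143 130 116 114 123]
 [145 145 145 147 146 144 145 146 148 147 147 129 120 123]
 [145 143 146 142 144 142 142 143 144 144 145 144 131 134]
 [142 144 144 133 128 134 134 131 137 144 145 144 141 134]
 [143 143 139 111  97 121 124 103 119 137 144 146 140 141]
 [145 145 137  99  96  98 100  97 102 137 144 144 145 141]
 [146 145 138 105 122 127 12
[... 783 characters left out ...]
2 223 222 220 221 224 215 182 121  70  59  65  86]
 [218 220 216 202 190 199 210 217 212 182 122  88 117 160]
 [213 214 198 152 126 136 163 199 218 213 181 155 200 226]
 [215 215 195 134  96  97 122 173 212 220 205 181 208 231]
 [216 218 204 160 120 104 119 166 209 217 206 173 164 195]
 [217 218 215 199 174 151 162 190 213 219 204 164 136 141]
 [215 215 216 215 210 205 207 214 220 218 200 159 138 138]
 [215 214 216 219 220 220 219 218 215 204 176 141 141 147]
 [216 217 215 214 212 211 204 188 174 150 135 133 141 149]
 [211 207 191 177 161 151 142 127 112 107 126 138 139 145]
 [205 197 171 127 106 103 100  97  96  99 130 141 139 144]
 [228 226 192 119  92  92  99 114 117 104 120 127 129 148]]
```

```bash
python3 -m inch '[[-0.08,0,-0.05,0,10],[0,0,0,0,10],[0,0,0,0,10]]' 40
python3 - <<'E'
from h import *
a0=np.load("top0.npz");a=r.snapshot("top");b=r.snapshot("scene")
np.savez("top2.npz",**a);np.savez("scene2.npz",**b)
print(a0["pixels"][241:256,342:357].mean(-1).astype(int),"row241 col342")
print(proj(a0,c-.013*n-.092*ey))
print(a["pixels"][244:256,342:354].mean(-1).astype(int),"row244 col342")
print(b["pixels"][234:244,342:354].mean(-1).astype(int),"row234 col342")
b0=np.load("scene0.npz");print(proj(b0,c-.013*n-.092*ey));print(b0["pixels"][234:247,338:354].mean(-1).astype(int),"row234 col338")
E
```

```text
clock: 6.8
tool_pos: [0.4931, 0.0512, 0.1739]
eef_rot: [0.034, 0.999, 0.002, 0.004]
contact_force: [3.7, 3.8, 7.0]
opening: 0.188
[[123 123 127 129 119 108 111 116 112 107 105 113 129 140 142]
 [122 133 132 133 134 132 133 134 135 128 116 102 104 132 141]
 [126 131 131 134 135 134 133 133 134 134 130 124 102 117 137]
 [134 133 131 135 132 132 134 134 134 134 135 131 123 111 130]
 [143 135 133 135 132 123 133 126 130 131 132 133 131 112 117]
 [142 133 134 131 129 122 134 124 128 125 129 130 131 126 116]
 [143 140 133 133 123 135 139 139 134 114 129 132 134 131 129]
 [140 132 136 133 111 128 136 137 127  99 128 134 135 134 133]
 [129 132 133 131 108 112 123 120 105  95 127 132 136 136 137]
 [117 130 132 133 121 105 101 102 106 116 131 134 131 134 136]
 [120 131 134 135 131 124 122 120 129 133 132 136 132 126 137]
 [126 131 134 133 132 132 135 134 133 137 135 134 128 127 140]
 [125 129 131 133 133 132 132 134 133 129 130 127 116 123 142]
 [117 118 124 127 125 125 133 130 128 127 121 109 102 104 127]
 [ 86  88  95 102 105 105 116 118 112 107  97  94  99  96 105]] row241 col342
[348.76835
[... 1383 characters left out ...]
77  67  74  95]
 [239 240 237 230 228 229 228 228 230 228 212 185 124  75  76 142]
 [239 239 238 232 225 218 195 198 211 225 230 224 181 114  80 139]
 [239 238 239 235 225 195 143 133 157 194 225 230 218 166  94 104]
 [239 239 239 238 227 180 113  97 111 157 215 229 229 198 112 100]
 [238 239 239 239 236 208 142 111 102 145 209 228 230 206 126 128]
 [238 239 239 240 239 234 209 176 149 181 222 228 229 203 134 136]
 [239 239 238 238 240 237 229 224 215 222 228 228 220 188 145 142]
 [238 238 238 238 239 236 230 227 229 228 225 214 187 150 141 148]
 [237 240 239 238 239 238 229 220 215 204 184 159 138 117 137 149]
 [237 241 239 239 239 237 223 173 146 136 127 126 127 111 127 133]] row234 col338
```

```bash
python3 -m inch '[[0,0,0,0,28],[0,0,0,0,28],[0,0,0,0,28],[0,0,0.8,0,28],[0,0,0.8,0,28]]'
python3 -m inch '[[0,0,1,0,40],[-0.5,1,1,0,40],[-0.5,1,0,0,40],[-0.5,1,0,0,40],[-0.5,1,0,0,40]]'
python3 -m inch '[[-0.5,1,0,0,40],[-0.2,1,0,0,40],[0,1,0,0,40],[0,1,0,0,40],[0,1,0,0,40]]'
python3 - <<'E'
from h import *
a=r.snapshot("top");b=r.snapshot("scene")
np.savez("top3.npz",**a);np.savez("scene3.npz",**b)
print(a["pixels"][244:256,342:354].mean(-1).astype(int),"row244 col342")
print(b["pixels"][234:244,342:354].mean(-1).astype(int),"row234 col342")
def tri(l):
    A=np.zeros((3,3));B=np.zeros(3)
    for s,u,v in l:
        p=np.array(s["position"]);d=back(s,u,v,1.)-p;d/=np.linalg.norm(d);M=np.eye(3)-np.outer(d,d);A+=M;B+=M@p
    x=np.linalg.solve(A,B); return x, [ (proj(s,x)-[u,v]).round(2) for s,u,v in l]
x,e=tri([(a,348.6,249.6),(b,346.25,237.6)]);print("ear",x.round(4),e,(x-c)@ex,(x-c)@ey,(x-c)@n)
x,e=tri([(a,348.5,248.2),(b,345.3,240.2)]);print("lug",x.round(4),e,(x-c)@ex,(x-c)@ey,(x-c)@n)
E
```

```text
clock: 7.4
tool_pos: [0.4886, 0.0486, 0.2122]
eef_rot: [0.035, 0.999, -0.001, -0.002]
contact_force: [0.6, -0.1, -0.4]
opening: 0.319
clock: 7.9
tool_pos: [0.4388, 0.1493, 0.2624]
eef_rot: [0.035, 0.999, -0.0, -0.0]
contact_force: [1.1, 0.3, -0.3]
opening: 0.452
clock: 8.4
tool_pos: [0.4218, 0.2744, 0.2621]
eef_rot: [0.035, 0.999, -0.001, -0.001]
contact_force: [0.7, -0.1, 0.3]
opening: 0.454
[[147 147 148 148 150 149 149 148 149 148 148 133]
 [148 148 148 149 150 147 148 147 148 150 147 147]
 [148 144 147 150 147 145 143 147 147 149 151 150]
 [146 147 147 146 143 137 143 148 145 144 147 150]
 [150 148 148 145 127 125 147 150 125 123 144 148]
 [148 145 148 143 108 116 132 131 105  95 140 149]
 [151 148 148 143 108 104 112 109 102 103 139 148]
 [147 149 148 147 125 118 120 114 115 125 146 148]
 [147 145 148 148 143 128 127 122 132 142 147 148]
 [147 147 146 146 146 146 145 145 146 146 147 145]
 [144 147 148 147 148 147 148 147 149 146 149 137]
 [140 142 144 146 149 148 146 149 145 143 139 123]] row244 col342
[[220 223 224 224 225 221 204 181 133 104  77  65]
 [221 220 215 209 211 215 218 216 204 181 104  62]
 [217 210 185 149 149 171 197 216 220 200 129  89]
 [216 205 165 112 101 120 158 202 220 215 179 147]
 [218 213 188 133 103 103 138 194 218 217 192 150]
 [218 220 209 177 148 141 168 203 218 218 189 126]
 [218 218 216 212 204 203 210 218 221 215 182 120]
 [218 217 217 219 220 221 221 221 216 200 164 134]
 [217 218 218 218 217 215 211 203 179 145 124 132]
 [206 214 206 195 183 169 151 140 122 109 124 138]] row234 col342
ear [ 0.4974 -0.1008  0.148 ] [array([-0.56, -0.46]), array([0.63, 0.06])] 0.00040280527919750914 -0.08993154056234334 -0.001352854703028872
lug [ 0.503  -0.1012  0.1374] [array([-0.49, -0.41]), array([0.56, 0.05])] -6.058014930813543e-05 -0.09000775738223649 -0.01330464539990382
```

```bash
python3 -m inch '[[-0.15,0.95,0,0,40],[-0.16,0.9,0,0,40],[0,0,-1,0,40],[0,0,-1,0,40],[0,0,-1,0,40]]'
python3 -m inch '[[0,0,-1,0,40],[0,0,-1,0,40],[0,0,-1,0,40],[0,0,-0.56,0,40],[0,0,0,0,40]]' 8
python3 -m inch '[[0,0,0,0,18],[0,0,0,0,18],[0,0,0,0,18],[0,0,0,0,18],[0,0,0,0,18]]' 8
```

```text
clock: 9.0
tool_pos: [0.4146, 0.3186, 0.1865]
eef_rot: [0.035, 0.999, -0.001, -0.0]
contact_force: [-0.3, -0.2, 0.6]
opening: 0.456
clock: 9.5
tool_pos: [0.4136, 0.3178, 0.0967]
eef_rot: [0.035, 0.999, -0.002, -0.002]
contact_force: [0.2, 0.4, 0.6]
opening: 0.453
clock: 10.0
tool_pos: [0.4152, 0.3209, 0.0994]
eef_rot: [0.035, 0.999, 0.001, 0.001]
contact_force: [0.5, -0.2, 6.5]
opening: 0.269
```

```bash
python3 -m inch '[[0,0,0.5,0,18],[0,0,0.5,0,18],[0,0,0.5,0,18],[0,0,0.4,0,18],[0,0,0,0,18]]' 8
python3 -m inch '[[-0.56,0.04,-0.03,0,18],[-0.4,0.03,-0.08,0,18],[-0.41,0.03,-0.14,0,18],[-0.39,0.03,-0.19,0,18],[0,0,0,0,18]]' 6
python3 - <<'E'
from h import *
b=r.snapshot("scene");a=r.snapshot("top")
print(r.get_state()["tool_pos"])
t=np.array(r.get_state()["tool_pos"]); u,v=proj(b,t).astype(int)
np.savez("scene4.npz",**b)
cv2.imwrite("pics/tilt1.png",cv2.resize(b["pixels"][v-35:v+55,u-60:u+60],(640,480),interpolation=cv2.INTER_CUBIC)[:,:,::-1]); print(u,v)
E
```

```text
clock: 10.5
tool_pos: [0.4152, 0.3209, 0.1477]
eef_rot: [0.035, 0.999, 0.001, 0.001]
contact_force: [0.1, 0.2, -1.8]
opening: 0.267
clock: 11.0
tool_pos: [0.3684, 0.3237, 0.1342]
eef_rot: [0.034, 0.999, -0.001, -0.001]
contact_force: [-0.4, 0.1, -1.2]
opening: 0.27
[0.3701476  0.32355101 0.13461436]
237 295
```

View pics/tilt1.png

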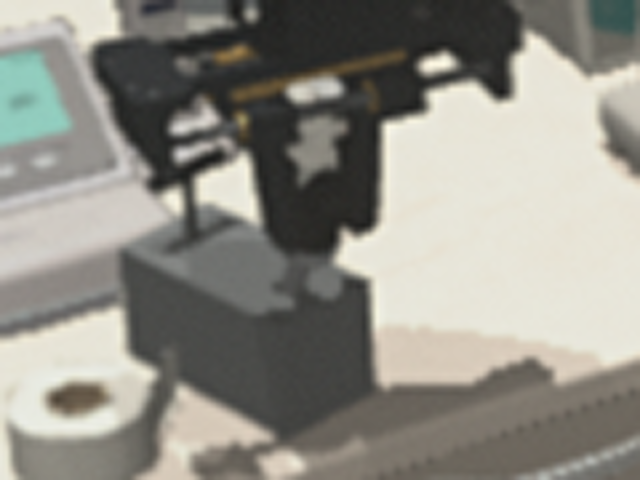

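```bash
python3 -m inch '[[0,0,0,0,18],[-0.2,0,0.35,0,18],[-0.2,0,0.35,0,18],[0,0,0.8,0,18],[0,0,1,0,18]]' 25
python3 -m inch '[[0,0,1,0,18],[0,0,1,0,18],[0,0,1,0,18],[0,-0.5,1,0,18],[0,-1,1,0,18]]' 25
python3 -m inch '[[0.2,-1,0,0,18],[0.2,-1,0,0,18],[0.2,-1,0,0,18],[0.2,-1,0,0,18],[0.2,-1,0,0,18]]' 25
python3 -m inch '[[0.2,-1,0,0,18],[0.2,-1,0,0,18],[0.2,-1,0,0,18],[0.2,-1,0,0,18],[0.2,-1,0,0,18]]' 25
python3 -m inch '[[0.2,-1,0,0,18],[0.2,-1,0,0,18],[0.2,-1,0,0,18],[0.2,-1,0,0,18],[0.2,-1,0,0,18]]' 25
python3 -m inch '[[0.2,-0.4,0,0,18],[0,0,0,0,18],[0,0,0,0,18]]' 25
python3 - <<'E'
from h import *
b=r.snapshot("scene");a=r.snapshot("top")
t=np.array(r.get_state()["tool_pos"]);print(t)
np.savez("scene5.npz",**b);np.savez("top5.npz",**a)
u,v=proj(b,t).astype(int);u2,v2=proj(a,t).astype(int)
im=np.zeros((480,800,3),np.uint8)
im[:,:400]=cv2.resize(b["pixels"][v-35:v+61,u-40:u+40],(400,480),interpolation=cv2.INTER_CUBIC)
im[:,400:]=cv2.resize(a["pixels"][v2-48:v2+48,u2-40:u2+40],(400,480),interpolation=cv2.INTER_CUBIC)
cv2.imwrite("pics/pin1.png",im[:,:,::-1]); print(u,v,u2,v2)
E
```

```text
clock: 11.6
tool_pos: [0.3597, 0.3233, 0.1984]
eef_rot: [0.035, 0.999, -0.001, -0.001]
contact_force: [0.7, 0.4, -2.8]
opening: 0.263
clock: 12.1
tool_pos: [0.3599, 0.2874, 0.3244]
eef_rot: [0.033, 0.999, 0.001, 0.0]
contact_force: [1.2, -0.3, -1.7]
opening: 0.268
clock: 12.6
tool_pos: [0.385, 0.16, 0.3233]
eef_rot: [0.035, 0.999, 0.0, 0.0]
contact_force: [1.0, 1.0, -1.4]
opening: 0.26
clock: 13.1
tool_pos: [0.41, 0.0352, 0.3233]
eef_rot: [0.035, 0.999, 0.0, 0.0]
contact_force: [0.2, -0.4, -1.8]
opening: 0.264
clock: 13.6
tool_pos: [0.435, -0.0896, 0.3233]
eef_rot: [0.035, 0.999, 0.0, 0.0]
contact_force: [0.0, -0.2, -1.9]
opening: 0.263
clock: 13.9
tool_pos: [0.4403, -0.0975, 0.3227]
eef_rot: [0.034, 0.999, 0.001, -0.0]
contact_force: [0.4, -0.3, -1.3]
opening: 0.268
[ 0.44031647 -0.09718546  0.32261429]
358 187 350 260
```

View pics/pin1.png

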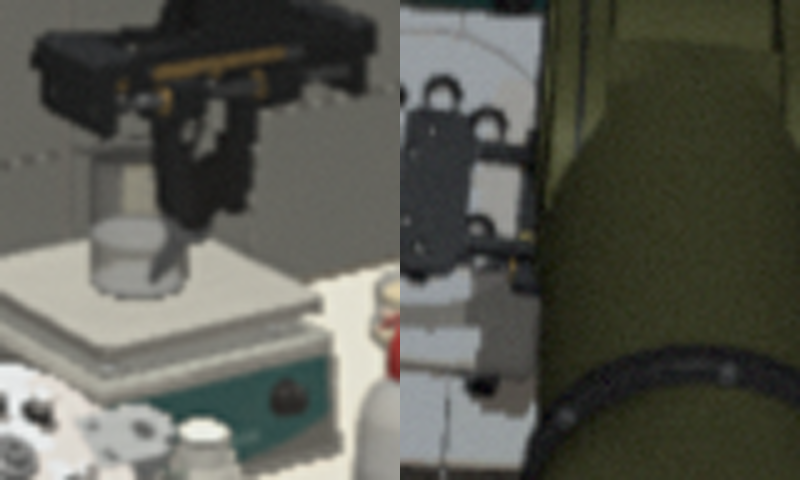

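```bash
python3 - <<'E'
from h import *
b=np.load("scene5.npz"); t=np.array([.4403,-.0973,.3227])
for u,v in((349,208),(349.5,207.5),(351,206),(355,201.5),(356.5,201)):
    p=onplane(b,np.array(u),np.array(v),ey,ey@t); d=p-t
    print(u,v,p.round(4),"dist",np.linalg.norm(d).round(4),"lean",np.degrees(np.arctan2(d@[.9976,-.0698,0],-d[2])).round(1))
P=pts(b)
for v in range(197,211): print(v,b["pixels"][v,343:363].mean(-1).astype(int), [round(float(x),3) for x in (P[v,345:361]-t)@ey])
for L in (25,30,35):
    th=np.radians(L);d=np.array([.9976*np.sin(th),-.0698*np.sin(th),-np.cos(th)]); print(L,proj(b,t+.0925*d),proj(b,t+.0345*d),proj(b,t+.079*d))
E
```

```text
349 208 [ 0.4903 -0.1008  0.2446] dist 0.0928 lean 32.7
349.5 207.5 [ 0.4877 -0.1006  0.2471] dist 0.0893 lean 32.1
351 206 [ 0.4797 -0.1001  0.2543] dist 0.079 lean 30.0
355 201.5 [ 0.4591 -0.0986  0.2746] dist 0.0517 lean 21.3
356.5 201 [ 0.4513 -0.0981  0.2785] dist 0.0455 lean 14.0
197 [148 148 147 148 148 148 145 127  91  77  70  51  38  34  36  41  57  80
  97 100] [-0.138, -0.141, 0.868, -0.146, -0.156, -0.154, 0.868, 0.016, 0.012, 0.011, 0.009, 0.008, 0.005, -0.001, -0.0, -0.007]
198 [147 146 146 147 147 147 147 135  99  78  77  72  66  60  53  61  74  89
  97  99] [-0.14, -0.14, -0.144, -0.154, -0.147, -0.156, -0.162, 0.014, 0.013, 0.011, 0.006, 0.005, -0.001, -0.0, -0.006, -0.358]
199 [147 149 148 148 147 147 147 133  99  74  78  77  75  73  70  75  97 113
 105  98] [-0.138, -0.14, -0.145, -0.147, -0.154, -0.154, 0.008, 0.008, 0.012, 0.008, 0.01, 0.009, 0.003, 0.002, -0.001, -0.366]
200 [147 149 151 149 147 146 142 121  89  72  73  74  82  98 100 119 158 161
 139 117] [-0.138, -0.14, -0.149, -0.148, -0.156, -0.152, 0.006, 0.011, 0.003, 0.007, 0.006, 0.003, 0.001, -0.002, -0
[... 1689 characters left out ...]
 -0.215]
209 [151 150 151 150 147 138 141 143 140 131 119 134 173 182 180 179 179 179
 181 181] [-0.143, -0.141, -0.15, -0.153, -0.154, -0.157, -0.161, -0.167, -0.176, -0.181, -0.185, -0.195, -0.195, -0.201, -0.197, -0.205]
210 [137 140 139 140 141 136 130 131 134 123 125 162 180 181 181 182 181 181
 182 181] [-0.141, -0.141, -0.148, -0.152, -0.158, -0.155, -0.162, -0.167, -0.171, -0.181, -0.182, -0.185, -0.185, -0.192, -0.197, -0.197]
25 [350.95303047 211.02605303] [355.94891968 196.34077046] [352.09533503 207.6687369 ]
30 [349.68539261 209.06697109] [355.45938268 195.60552915] [351.00399175 205.99303087]
35 [348.4917377  206.95793192] [354.99746963 194.80918297] [349.97586449 204.18657425]
```

```bash
python3 -m inch '[[0,0,-0.9,0,18],[0,0,-0.9,0,18],[0.05,-0.03,-0.8,0,18],[0,0,-0.7,0,18],[0,0,0,0,18]]' 25
python3 -m inch '[[0,0,0,0,18],[0,0,0,0,18]]' 25
cat > look.py <<'E'
from h import *
import sys
b=r.snapshot("scene")
t=np.array(r.get_state()["tool_pos"]);print(t.round(4))
np.savez("scene6.npz",**b)
cv2.imwrite("pics/%s.png"%sys.argv[1],cv2.resize(b["pixels"][205:255,310:370],(720,600),interpolation=cv2.INTER_CUBIC)[:,:,::-1])
E
python3 look.py pin2
```

```text
clock: 14.5
tool_pos: [0.4405, -0.0981, 0.2385]
eef_rot: [0.034, 0.999, 0.001, -0.002]
contact_force: [0.6, -0.7, -2.1]
opening: 0.268
clock: 14.7
tool_pos: [0.4425, -0.0991, 0.2409]
eef_rot: [0.035, 0.999, 0.0, 0.001]
contact_force: [-0.4, -0.0, -2.3]
opening: 0.267
[ 0.4425 -0.0993  0.241 ]
```

View pics/pin2.png

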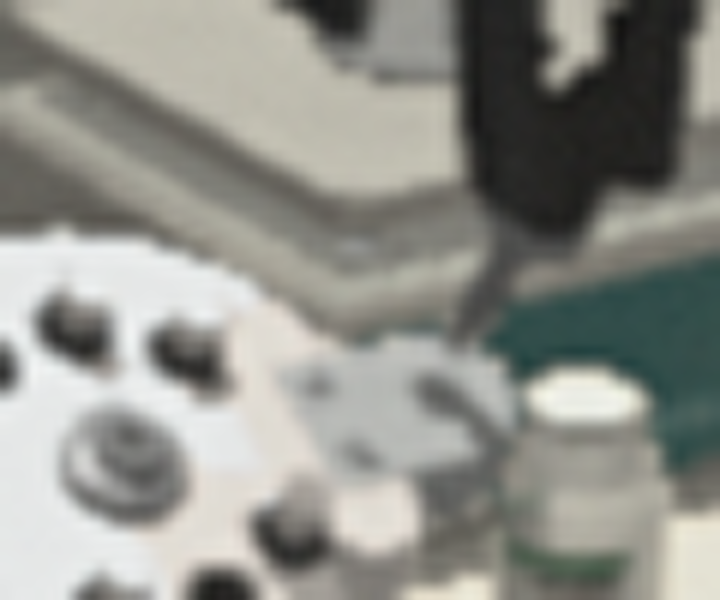

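```bash
python3 - <<'E'
from h import *
b=np.load("scene6.npz");H=np.array([.497,-.102,.148]);h0=proj(b,H)
for s in(.01,.015,.02): print(s,proj(b,H+s*n)-h0)
print(proj(b,H+.01*ex)-h0,proj(b,H+.01*ey)-h0)
for v in range(228,242): print(v,b["pixels"][v,340:358].mean(-1).astype(int))
E
```

```text
0.01 [ 0.94060437 -2.09549408]
0.015 [ 1.41384809 -3.14983616]
0.02 [ 1.88906814 -4.20860951]
[-1.47514981 -2.5300779 ] [-2.85991523  0.63267093]
228 [165 167 165 171 170 162 158 157 142 108  79  77  93 124 129 124 118 112]
229 [164 158 154 155 148 141 138 135 113  84  73  74  88 109 107  97  87  83]
230 [146 140 137 133 129 124 123 121  93  75  74  75  74  80  77  74  68  65]
231 [127 122 117 116 110 106 112 120  88  75  83  86  72  66  66  67  68  65]
232 [107 109 121 116 109 106 107 104  84  89  89  76  66  66  67  67  66  66]
233 [111 135 174 177 171 169 154 116 104 119  85  64  63  66  66  66  66  64]
234 [169 176 187 190 188 188 178 153 144 151 119  97  73  61  65  62  62  60]
235 [183 185 187 185 181 177 175 173 175 182 176 160  96  60  63  85 114 121]
236 [182 182 183 177 157 131 132 152 170 184 187 171 113  85 117 158 205 216]
237 [181 181 181 173 143 107  99 112 141 174 186 181 154 140 198 224 232 232]
238 [182 182 183 181 162 121 101  98 111 146 176 185 163 141 201 232 234 231]
239 [183 183 185 184 177 153 132 119 110 113 141 172 160 116 152 195 220 226]
240 [183 183 183 184 182 178 175 171 154 113 109 138 143 111 124 141 155 155]
241 [171 182 183 182 183 183 187 186 173 130 106 105 119 128 138 138 133 125]
```

```bash
python3 -m inch '[[0.15,-0.01,-0.26,0,18],[0.15,-0.01,-0.26,0,18],[0.1,-0.01,-0.17,0,18],[0.1,0,-0.17,0,18],[0,0,0,0,18]]' 12
python3 look.py pin3; python3 - <<'E'
from h import *
print(r.get_state()["contact_force"].round(1),r.get_state()["opening"]*88.1)
E
```

```text
clock: 15.25
tool_pos: [0.4542, -0.0999, 0.2177]
eef_rot: [0.035, 0.999, 0.0, -0.001]
contact_force: [-1.3, 0.7, -2.2]
opening: 0.272
[ 0.4542 -0.1     0.2179]
[-0.4  1.5 -3.8] 23.349422104478435
```

View pics/pin3.png

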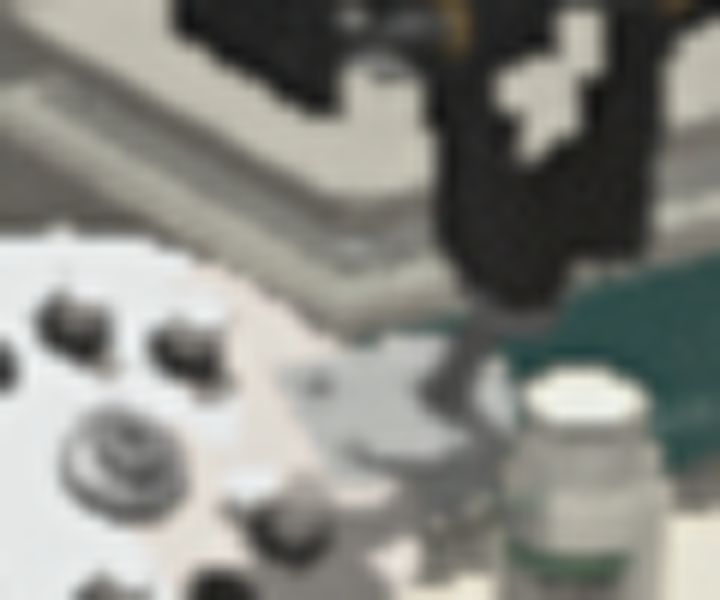

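```bash
python3 -m inch '[[0.1,0,-0.17,0,18],[0.1,-0.01,-0.17,0,18],[0,0,0,0,18]]' 12
python3 -m inch '[[0.1,-0.01,-0.17,0,18],[0.1,0,-0.17,0,18],[0,0,0,0,18]]' 12
```

```text
clock: 15.6
tool_pos: [0.4595, -0.1004, 0.2094]
eef_rot: [0.035, 0.999, 0.0, -0.0]
contact_force: [-0.5, 0.8, -2.6]
opening: 0.27
clock: 15.9
tool_pos: [0.4648, -0.1006, 0.201]
eef_rot: [0.035, 0.999, 0.0, 0.0]
contact_force: [-0.1, 2.6, -2.7]
opening: 0.269
```

```bash
python3 -m inch '[[0.12,0,-0.19,0,18],[0.12,0,-0.19,0,18],[0,0,0,0,18]]' 12
python3 -m inch '[[0.12,0,-0.19,0,18],[0.12,0,-0.19,0,18],[0,0,0,0,18]]' 12
```

```text
clock: 16.2
tool_pos: [0.4711, -0.1009, 0.1914]
eef_rot: [0.035, 0.999, 0.0, 0.0]
contact_force: [0.4, 0.2, -3.4]
opening: 0.272
clock: 16.5
tool_pos: [0.4772, -0.1011, 0.1819]
eef_rot: [0.035, 0.999, -0.0, 0.0]
contact_force: [1.0, 0.8, -3.3]
opening: 0.265
```

```bash
python3 -m inch '[[0.05,0,-0.085,0,18],[0,0,0,0,18]]' 12
python3 -m inch '[[0.05,0,-0.085,0,18],[0,0,0,0,18]]' 12
python3 -m inch '[[0.05,0,-0.085,0,18],[0,0,0,0,18]]' 12
python3 look.py pin4
```

```text
clock: 16.7
tool_pos: [0.4775, -0.1009, 0.1808]
eef_rot: [0.035, 0.999, -0.0, 0.0]
contact_force: [-3.5, 0.4, 3.6]
opening: 0.268
clock: 16.9
tool_pos: [0.4786, -0.101, 0.1795]
eef_rot: [0.035, 0.999, -0.0, 0.0]
contact_force: [-4.4, 1.4, 11.9]
opening: 0.268
clock: 17.1
tool_pos: [0.4799, -0.1011, 0.1776]
eef_rot: [0.035, 0.999, -0.0, 0.0]
contact_force: [-5.6, 1.3, 15.7]
opening: 0.269
[ 0.4799 -0.1011  0.1777]
```

View pics/pin4.png

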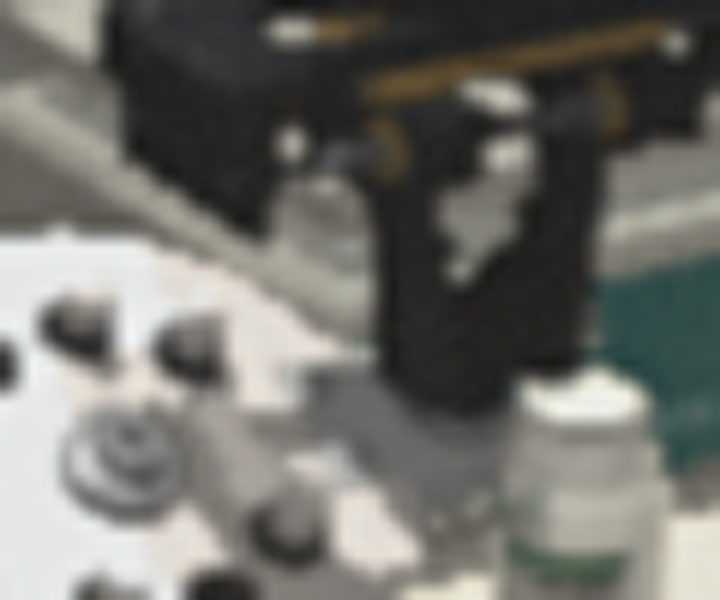

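```bash
python3 -m inch '[[0,0,0,0,31],[0,0,0,0,31],[0,0,0,0,31],[0,0,0,0,31]]' 12
python3 -m inch '[[0,0,0.4,0,31],[0,0,0.8,0,31],[0,0,1,0,31],[0,0,1,0,31],[0,0,1,0,31]]'
python3 -m inch '[[-0.5,1,0.5,0,31],[-0.5,1,0,0,31],[-0.5,1,0,0,31],[-0.5,1,0,0,31],[-0.5,1,0,0,31]]'
python3 -m inch '[[-0.5,1,0,0,31],[-0.5,1,0,0,31],[-0.5,1,0,0,31],[0,0,0,0,31],[0,0,0,0,31]]'
python3 - <<'E'
from h import *
b=r.snapshot("scene");a=r.snapshot("top")
np.savez("scene7.npz",**b);np.savez("top7.npz",**a)
im=np.zeros((500,800,3),np.uint8)
im[:,:400]=cv2.resize(b["pixels"][205:255,315:355],(400,500),interpolation=cv2.INTER_CUBIC)
im[:,400:]=cv2.resize(a["pixels"][225:275,325:365],(400,500),interpolation=cv2.INTER_CUBIC)
cv2.imwrite("pics/end1.png",im[:,:,::-1])
H=np.array([.497,-.102,.148])
for s in(0,.006,.055): print(s,proj(b,H+s*n).round(1),proj(a,H+s*n).round(1))
for P,w in((pts(b),"scene"),(pts(a),"top")):
    d=P-H; hh=d@n; rr=np.hypot(d@ex,d@ey)
    m=(rr<.020)&(hh>.03)&(hh<.09); q=d[m]
    print(w,m.sum(),"top h",np.percentile(hh[m],[50,90,98]).round(4))
    # axis of the handle from its points at two heights
    for lo,hi in((.012,.025),(.025,.04),(.04,.055)):
        k=(rr<.022)&(hh>lo)&(hh<hi); print(lo,k.sum(),np.median(d[k]@ex).round(4),np.median(d[k]@ey).round(4))
E
```

```text
clock: 17.55
tool_pos: [0.4803, -0.1009, 0.176]
eef_rot: [0.035, 0.999, -0.0, 0.0]
contact_force: [0.1, 0.3, 0.5]
opening: 0.355
clock: 18.05
tool_pos: [0.4799, -0.1008, 0.2827]
eef_rot: [0.035, 0.999, 0.0, 0.0]
contact_force: [0.8, -1.1, 0.1]
opening: 0.351
clock: 18.55
tool_pos: [0.417, 0.0251, 0.2943]
eef_rot: [0.035, 0.999, 0.0, 0.0]
contact_force: [0.1, -0.1, -0.3]
opening: 0.353
clock: 19.05
tool_pos: [0.3801, 0.0993, 0.2941]
eef_rot: [0.034, 0.999, 0.0, 0.0]
contact_force: [1.0, 0.4, -0.2]
opening: 0.351
0 [347.3 237.6] [348.5 249.3]
0.006 [347.9 236.4] [348.5 250.1]
0.055 [352.6 225.9] [348.7 256.7]
scene 83 top h [0.0499 0.0576 0.0611]
0.012 27 -0.0131 0.0107
0.025 32 -0.011 0.0093
0.04 38 -0.0092 0.0087
top 106 top h [0.0564 0.0607 0.0622]
0.012 17 0.0064 -0.0002
0.025 23 0.0056 0.0026
0.04 32 0.0044 0.0006
```

View pics/end1.png

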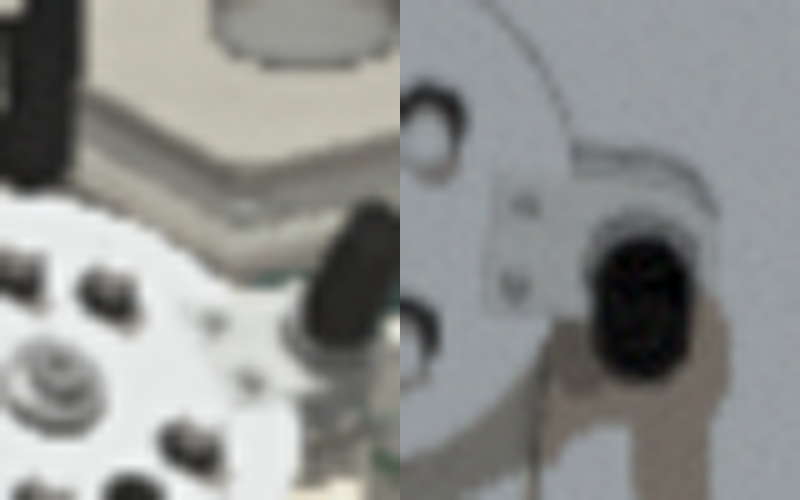

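```bash
python3 - <<'E'
from h import *
H=np.array([.497,-.102,.148]); bias={"scene7":(-1.1,.1),"top7":(0,.3)}
for f in("top7","scene7"):
    s=np.load(f+".npz");im=s["pixels"].max(-1).astype(np.uint8)
    th=np.linspace(0,2*np.pi,60)
    def ring(h,rad,lean=0):
        a=np.radians(lean); nn=n*np.cos(a)-ex*np.sin(a); e2=ex*np.cos(a)+n*np.sin(a)
        return proj(s,H+h*nn+rad*(np.cos(th)[:,None]*e2+np.sin(th)[:,None]*ey))+bias[f]
    u0,v0=np.round(proj(s,H+.03*n)).astype(int)
    sub=im[v0-22:v0+22,u0-14:u0+14]; sub=cv2.resize(sub,None,fx=8,fy=8,interpolation=cv2.INTER_LINEAR)
    m=(sub<(75 if f[0]=="t" else 85)).astype(np.uint8)
    nl,L,st,ce=cv2.connectedComponentsWithStats(m); cy,cx=m.shape[0]//2,m.shape[1]//2
    k=L[cy,cx]; ys,xs=np.nonzero(L==k); X=np.c_[(xs-3.5)/8+u0-14,(ys-3.5)/8+v0-22]
    mu=X.mean(0);w,V=np.linalg.eigh(np.cov((X-mu).T));d=V[:,1]*np.sign(V[1,1])
    print(f,"blob ctr",mu.round(2),"dir",np.degrees(np.arctan2(d[1],d[0])).round(1),"sd",np.sqrt(w).round(2),"bbox",X.min(0).round(1),X.max(0).round(1))
    for ln in(-4,0,4):
        hull=cv2.convexHull(np.r_[ring(.006,.012,ln),ring(.055,.012,ln)].astype(np.float32))
        mk=np.zeros((480*4,640*4),np.uint8);cv2.fillConvexPoly(mk,np.round(hull*4).astype(int),1)
        y,x=np.nonzero(mk);Y=np.c_[x,y]/4;m0=Y.mean(0);w,V=np.linalg.eigh(np.cov((Y-m0).T));d=V[:,1]*np.sign(V[1,1])
        print("  lean",ln,"ctr",m0.round(2),"dir",np.degrees(np.arctan2(d[1],d[0])).round(1),"sd",np.sqrt(w).round(2),"bbox",Y.min(0).round(1),Y.max(0).round(1))
    print("   rise 3mm moves",(proj(s,H+.033*n)-proj(s,H+.03*n)).round(2))
E
```

```text
top7 blob ctr [348.64 255.57] dir 94.1 sd [2.79 3.95] bbox [343.2 247.9] [354.1 262.9]
  lean -4 ctr [348.76 253.01] dir 85.9 sd [2.61 3.74] bbox [344.  245.8] [353.8 260. ]
  lean 0 ctr [348.67 253.81] dir 87.7 sd [2.6 4.1] bbox [344. 246.] [353.5 261.5]
  lean 4 ctr [348.54 254.57] dir 90.1 sd [2.62 4.38] bbox [343.8 246.2] [353.2 262.8]
   rise 3mm moves [0.01 0.4 ]
scene7 blob ctr [353.07 232.49] dir 158.8 sd [3.23 5.21] bbox [344.8 224.7] [363.4 240.9]
  lean -4 ctr [348.82 230.67] dir 110.3 sd [2.33 4.85] bbox [342.8 222. ] [354.8 239.2]
  lean 0 ctr [349.15 231.19] dir 114.2 sd [2.31 4.77] bbox [343.  222.8] [355.5 239.8]
  lean 4 ctr [349.43 231.75] dir 118.6 sd [2.29 4.67] bbox [343.  223.8] [356. 240.]
   rise 3mm moves [ 0.29 -0.64]
```

```bash
python3 - <<'E'
from h import *
H=np.array([.497,-.102,.148])
def shift(A,B,box):
    y0,y1,x0,x1=box; t=A["pixels"][y0:y1,x0:x1]; S=B["pixels"][y0-4:y1+4,x0-4:x1+4]
    R=cv2.matchTemplate(S.astype(np.uint8),t.astype(np.uint8),cv2.TM_CCOEFF_NORMED);i=np.unravel_index(R.argmax(),R.shape)
    def sub(l,c,h): return .5*(l-h)/(l-2*c+h)
    f=[0,0]
    if 0<i[0]<8 and 0<i[1]<8: f=[sub(R[i[0]-1,i[1]],R[i],R[i[0]+1,i[1]]),sub(R[i[0],i[1]-1],R[i],R[i[0],i[1]+1])]
    return (i[0]-4+f[0]).round(2),(i[1]-4+f[1]).round(2),R.max().round(3)
ld=lambda f:np.load(f+".npz")
print("ear bolts top (drow,dcol)",shift(ld("top3"),ld("top7"),(242,256,332,342)))
print("ear scene",shift(ld("scene3"),ld("scene7"),(233,246,332,342)))
a=ld("top7");P=pts(a);dark=a["pixels"].max(-1)<60
C=H+.055*n; d=P-H; hh=d@n
m=dark&(np.hypot(d@ex,d@ey)<.016)&(hh>.045)&(hh<.07)
uv=proj(a,C)+[0,.3]; v,u=np.mgrid[0:480,0:640]
for dv in(0,1,2):
    k=(np.hypot(u-uv[0],v-uv[1]-dv)<3.2); print("cap",dv,k.sum(),np.median(hh[k]).round(4),hh[k].mean().round(4),hh[k].std().round(4),"xy",np.median((d@ex)[k]).round(4))
# ear face reference (open ear area between bolts and collar) before and after
for f in("top3","top7"):
    Q=pts(ld(f))-H;q=Q@n; k=(abs(Q@ex)<.015)&(Q@ey>.017)&(Q@ey<.03)&(abs(q)<.01); print(f,"ear face h",np.median(q[k]).round(4),k.sum())
    k=(abs(Q@ex)<.019)&(Q@ey>-.017)&(Q@ey<.03)&(abs(q)<.008)&(np.hypot(Q@ex,Q@ey)>.0165); print("   ",q[k].mean().round(4),k.sum())
b=ld("scene7");print(b["pixels"][218:246,340:366].max(-1))
E
```

```text
ear bolts top (drow,dcol) (np.float64(0.43), np.float64(-0.24), np.float32(0.878))
ear scene (np.float64(-0.06), np.float64(-0.01), np.float32(0.976))
cap 0 32 0.0584 0.058 0.0034 xy 0.0008
cap 1 32 0.0589 0.0592 0.0021 xy -0.0023
cap 2 32 0.0589 0.0588 0.0025 xy -0.0049
top3 ear face h 0.0026 54
    0.0024 125
top7 ear face h 0.0027 58
    0.0026 113
[[195 196 195 196 195 197 196 194 189 189 186 177 162 153 144 134 128 120
  117 113 114 115 118 120 122 125]
 [196 196 195 196 193 189 185 176 159 152 144 132 122 121 116 114 114 115
  116 117 121 124 127 128 130 131]
 [188 187 185 178 160 150 137 131 121 120 117 115 114 114 118 119 120 125
  126 127 129 130 132 131 129 131]
 [148 143 136 129 121 117 112 110 113 116 117 119 121 123 126 126 127 129
  130 128 129 130 130 130 130 139]
 [121 116 110 112 113 113 116 118 120 122 125 128 129 129 128 129 126 129
  132 131 131 140 145 149 162 174]
 [112 111 116 119 122 125 127 127 129 128 131 130 130 134 134 134 133 139
  147 153 164 175 174 172 176 177]
 [114 115 124 129 131 133 131 130 129 130 126 119 114 128 139 159 175 178
  175 174 177 173 
[... 1606 characters left out ...]
03 229 231
  231 232 231 225 196 157 107  93]
 [219 221 216 188 134 103  93  82  78  80  79  94 117 135 138 147 161 160
  159 160 160 158 148 131 109  98]
 [205 216 220 214 185 128  94  85  86  84  85  94 117 139 146 143 139 131
  132 131 133 139 138 132 113  90]
 [171 196 217 222 211 176 133 111  98  95  99 105 119 141 150 153 155 151
  153 158 155 151 148 153 148 100]
 [142 177 209 216 213 198 166 141 113 104 101 106 128 144 148 154 159 161
  165 163 161 153 150 158 156 103]
 [169 195 206 198 177 149 129 118 104 101  99 108 136 146 145 148 155 161
  163 162 156 151 153 159 155 120]
 [205 212 221 215 170 115 100 103 102 103 104 110 137 145 143 149 161 167
  165 164 160 159 165 171 174 162]]
```

```bash
python3 -m inch '[[0.5,-1,0,0,31],[0.5,-1,0,0,31],[0.5,-1,0,0,31],[0.5,-1,0,0,31],[0.5,-1,0,0,31]]'
python3 -m inch '[[0.5,-1,0,0,31],[0.5,-1,0,0,31],[0.5,-1,0,0,31],[0,0,-0.6,0,31],[0,0,0,0,31]]'
python3 -m inch '[[0,0,-1,0,31],[0,0,-1,0,31],[0,0,-1,0,31],[0,0,-0.9,0,31],[0,0,0,0,31]]'
python3 -m inch '[[0,0,0,0,20],[0,0,0,0,20],[0,0,0,0,20],[0,0,0,0,20]]' 5
python3 -m inch '[[0,0,0,0,20],[0,0,0,0,20],[0,0,0,0,20]]' 20
```

```text
clock: 19.65
tool_pos: [0.4431, -0.0284, 0.2937]
eef_rot: [0.036, 0.999, -0.0, 0.0]
contact_force: [0.3, -0.3, 0.3]
opening: 0.353
clock: 20.15
tool_pos: [0.479, -0.1029, 0.2773]
eef_rot: [0.037, 0.999, -0.0, -0.002]
contact_force: [-0.8, 0.9, -0.9]
opening: 0.352
clock: 20.65
tool_pos: [0.4783, -0.1006, 0.1794]
eef_rot: [0.035, 0.999, 0.0, -0.003]
contact_force: [-0.7, 0.3, -0.4]
opening: 0.348
clock: 21.05
tool_pos: [0.4804, -0.1009, 0.1819]
eef_rot: [0.035, 0.999, -0.0, 0.001]
contact_force: [0.1, -0.3, 0.0]
opening: 0.273
clock: 21.35
tool_pos: [0.4802, -0.1008, 0.1816]
eef_rot: [0.035, 0.999, -0.0, 0.0]
contact_force: [-1.1, 0.0, 6.4]
opening: 0.264
```

```bash
python3 -m inch '[[0.04,0,-0.07,0,20],[0,0,0,0,20],[0,0,0,0,20]]' 20
python3 -m inch '[[0.04,0,-0.07,0,20],[0,0,0,0,20],[0,0,0,0,20]]' 20
python3 -m inch '[[0,0,0,0,20],[0,0,0,0,20],[0,0,0,0,20]]' 4
python3 -m inch '[[0,0,0,0,25],[0,0,0,0,26],[0,0,0,0,28],[0,0,0,0,31],[0,0,0,0,31]]' 4
python3 -m inch '[[0,0,0.5,0,31],[0,0,1,0,31],[0,0,1,0,31],[0,0,1,0,31],[0,0,1,0,31]]'
python3 -m inch '[[-0.5,1,0.2,0,31],[-0.5,1,0,0,31],[-0.5,1,0,0,31],[-0.5,1,0,0,31],[-0.5,1,0,0,31]]'
python3 -m inch '[[-0.5,1,0,0,31],[-0.5,1,0,0,31],[-0.5,1,0,0,31],[0,0,0,0,31],[0,0,0,0,31]]'
cat > fin.py <<'E'
from h import *
import sys
a=r.snapshot("top");b=r.snapshot("scene");t=sys.argv[1];np.savez("top%s.npz"%t,**a);np.savez("scene%s.npz"%t,**b)
for nm in("top7","scene7","top"+t,"scene"+t):
    s=np.load(nm+".npz");im=s["pixels"].max(-1).astype(np.uint8); x0,y0=340,218
    sub=cv2.resize(im[y0:268,x0:360],None,fx=8,fy=8,interpolation=cv2.INTER_LINEAR)
    m=(sub<62).astype(np.uint8);nl,L,st,ce=cv2.connectedComponentsWithStats(m);k=1+st[1:,4].argmax()
    ys,xs=np.nonzero(L==k);X=np.c_[(xs-3.5)/8+x0,(ys-3.5)/8+y0];mu=X.mean(0);w,V=np.linalg.eigh(np.cov((X-mu).T));d=V[:,1]*np.sign(V[1,1])
    print(nm,mu.round(2),"dir",np.degrees(np.arctan2(d[1],d[0])).round(1),"bbox",X.min(0).round(1),X.max(0).round(1))
H=np.array([.497,-.102,.148])
Q=pts(a)-H;q=Q@n; uv=proj(a,H+.055*n)+[0,1.3]; v,u=np.mgrid[0:480,0:640]; k=np.hypot(u-uv[0],v-uv[1])<3.2
k2=(abs(Q@ex)<.015)&(Q@ey>.017)&(Q@ey<.03)&(abs(q)<.01)
print("cap h",q[k].mean().round(4),"ear h",q[k2].mean().round(4))
E
python3 fin.py 8
```

```text
clock: 21.65
tool_pos: [0.4803, -0.1008, 0.181]
eef_rot: [0.035, 0.999, -0.0, -0.0]
contact_force: [-5.7, 1.0, 21.2]
opening: 0.269
clock: 21.95
tool_pos: [0.481, -0.1009, 0.1798]
eef_rot: [0.035, 0.999, -0.0, -0.0]
contact_force: [-8.0, 2.1, 27.8]
opening: 0.266
clock: 22.25
tool_pos: [0.482, -0.1009, 0.1782]
eef_rot: [0.035, 0.999, -0.0, 0.0]
contact_force: [-1.8, -0.2, 6.4]
opening: 0.273
clock: 22.75
tool_pos: [0.4821, -0.1008, 0.1775]
eef_rot: [0.035, 0.999, 0.0, -0.0]
contact_force: [0.8, -0.1, 0.5]
opening: 0.353
clock: 23.25
tool_pos: [0.4818, -0.1008, 0.2911]
eef_rot: [0.035, 0.999, 0.0, -0.0]
contact_force: [1.0, 0.6, -0.3]
opening: 0.35
clock: 23.75
tool_pos: [0.4189, 0.0251, 0.2952]
eef_rot: [0.035, 0.999, 0.0, 0.0]
contact_force: [0.8, 0.3, -0.1]
opening: 0.356
clock: 24.25
tool_pos: [0.382, 0.0993, 0.2952]
eef_rot: [0.034, 0.999, -0.0, 0.0]
contact_force: [0.8, -0.0, -1.2]
opening: 0.352
top7 [348.68 255.55] dir 93.1 bbox [343.6 248.2] [353.8 262.7]
scene7 [350.38 232.49] dir 117.6 bbox [345.4 225.3] [355.8 239.3]
top8 [348.64 255.56] dir 92.2 bbox [343.6 248.3] [353.7 262.7]
scene8 [350.34 232.51] dir 117.5 bbox [345.4 225.4] [355.7 239.3]
cap h 0.0582 ear h 0.0031
```

```bash
python3 - <<'E'
from h import *
A=np.load("top0.npz")["pixels"].astype(int);B=np.load("top8.npz")["pixels"].astype(int)
for nm,(u,v) in dict(reagent=(388,226),wash=(418,265),roll=(160,273),flask=(472,230),petri=(489,282),vial=(235,212),key=(187,252),small=(261,190)).items():
    t=A[v-14:v+15,u-14:u+15].astype(np.uint8);S=B[v-18:v+19,u-18:u+19].astype(np.uint8)
    R=cv2.matchTemplate(S,t,cv2.TM_CCOEFF_NORMED);i=np.unravel_index(R.argmax(),R.shape);print(nm,i[0]-4,i[1]-4,R.max().round(3))
b=np.load("scene8.npz")["pixels"];im=np.zeros((560,800,3),np.uint8)
im[:,:400]=cv2.resize(b[217:252,333:358],(400,560),interpolation=cv2.INTER_CUBIC);im[:,400:]=cv2.resize(B[232:267,337:362].astype(np.uint8),(400,560),interpolation=cv2.INTER_CUBIC)
cv2.imwrite("pics/end2.png",im[:,:,::-1])
E
```

```text
reagent 0 0 0.997
wash 0 0 0.997
roll 0 0 0.998
flask 0 0 0.975
petri 0 0 0.989
vial 0 0 0.995
key 0 0 0.998
small 0 0 0.994
```

View pics/end2.png

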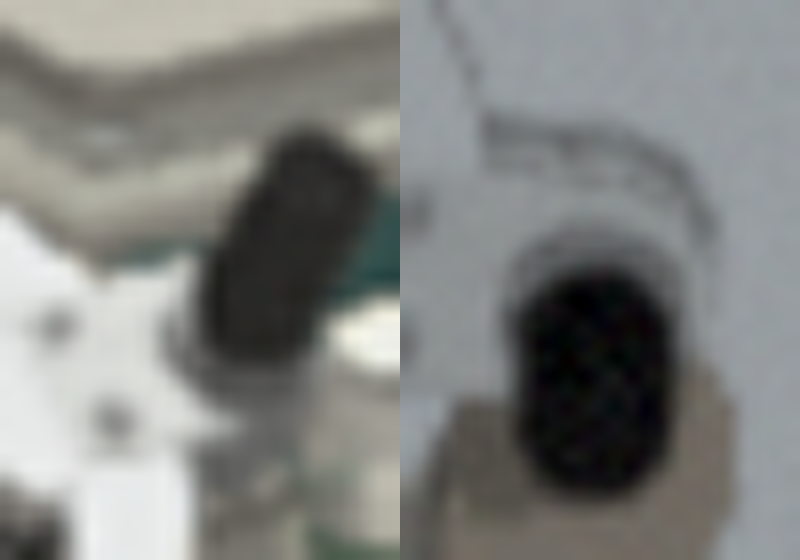

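```bash
python3 -c "
from plant import r
print(r.finish_job())"
```

```text
the job is handed in; nothing more can be done
None
```

The disc is locked: I turned it to line up the holes, then put the lock pin through ear and lug and left it there. I handed the job in at about 24 s on the robot's clock.

**What I did**
- **Disc:** I turned it about 73° anticlockwise by its knob. The knob slipped in the grip on the first pass, so I gripped it again and finished the turn.
- **Pin:** I pulled it most of the way out of its block and tilted it about 30° in the jaws against the hole's edge. I then pushed it through both holes along their axis. After letting go I gripped it again and pressed with about 28 N; it did not move further.

**Last checks**
- **Alignment before the pin went in:** the ear hole was within about 0.2 px, under 1 mm, of being in line with the lug hole in both cameras.
- **Seating:** the handle's top is 55.1 mm above the ear by depth, against 55 mm expected. The collar looks flat on the ear in the last picture.
- **Surroundings:** the reagent bottle, salt vial, wash bottle, flask, petri dish, label roll and T-handled key show no shift in the top view. The gripper was clear of everything.

**Checks that disagreed**
- After the first release the handle's top read about 1 mm high, which is why I pressed it again.
- The handle's outline still hints at a 2–3° lean, but the two cameras give opposite directions. In the top view it also sits about 1.5 px from where I predicted. I took both as measuring error.

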